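# Clear the squatters and stand the power brick in the slanted desk dock

## Robot

A 6-joint arm with a two-finger parallel gripper is mounted at the origin on the work surface; the furniture and walls round the work are solid. World frame = base frame: x ahead of the robot, y to its left, z up, the work surface at z = 0. Lengths are in mm, angles in rad, forces in N, time in s.
With the tool pointing down it reaches from about 275 to 825 mm from the base axis. Payload 5.2 kg.
Tool frame: the origin (TCP) lies at the very end of the fingers, on their centre line; the grasp point (between the pads) lies 19 mm behind it; z points along the fingers, y is the line along which they close (so a half turn about z gives the same grasp; the last joint's range is limited). The gripper opens to 93 mm and grips with 3 to 60 N. Pads are 15 mm wide; open, the fingers measure 128 mm over their backs; the gripper's body (75 mm by 188 mm) begins 65 mm behind the grasp point.
Start: joints at [0.926, 0.259, 1.535, -0, 1.348, -0.203], TCP at [235.142, 497.206, 218.653] pointing down, gripper open.
Joint ranges: [-3.14, 3.14], [-0.91, 2.08], [0.19, 2.58], [-1.22, 4.36], [0.22, 2.71], [-3.12, 3.12]. Speed limits (rad/s): [2.57, 2.57, 3.14, 3.14, 3.14, 3.14].

## Interface

Orientations are given as [roll, pitch, yaw] about the fixed x, y, z axes, in that order (R = Rz(yaw) Ry(pitch) Rx(roll)).
In Python, from bench import robot gives the robot as it stands. The module is installed in compiled form; this text tells all that it offers. Calls block until the motion is done:
- robot.move_ptp(position, orientation): joint-space move of the TCP to a pose.
- robot.move_linear(position, ori=None, speed=150, f_stop=None): straight line of the TCP; ori=None keeps the orientation; speed is the mean speed in mm/s. With f_stop (N) it stops when the force on the tool has changed by that much, and returns True; else False.
- robot.move_j(angles): joint-space move.
- robot.move_gripper(opening): opening from 0.0 (shut) to 1.0 (fully open); the grip force is fixed at half the most; returns when the fingers have stopped.
- robot.sleep(seconds).
- robot.inverse_kinematics(position, orientation): joint angles nearest the present ones, or None.
- robot.get_image(name): name is "scene" or "top" or "wrist"; returns a dict with "img" (384x512x3 uint8, blue, green, red), "fovy" (degrees; the focal length in pixels is half the picture's height over the tangent of half this angle, whatever the lens; pixels are square), "cx", "cy" (the principal point, pixels), "eye" and "orientation" of the camera in the world. Camera axes: x right, y down, z forward; pixel columns grow to the right and rows downward; lengths in mm; the calibration is good to about 2 mm. A picture is of the moment at which its call begins. There is no depth.
A pose or a line that the arm cannot do raises robot.MotionError and nothing moves.
- robot.hand_in(): hands the job in; it is judged then, once.
Readings, each from a call of its own:
- robot.current_t(): time.
- robot.current_qpos(): joint angles.
- robot.current_joint_vel(): joint speeds.
- robot.current_joint_efforts(): joint torques, N m.
- robot.current_tcp_pos(): TCP position.
- robot.current_eef_rot(): TCP orientation.
- robot.current_contact_force(): force on the tool from outside, world axes, zero at the start.
- robot.current_ft_torque(): the same for the moment, N m.
- robot.current_gripper_width(): opening from 0.0 (shut) to 1.0 (fully open).
- robot.current_finger_force(): force on a finger pad.
Only numpy, scipy, OpenCV 4.12 (cv2) and the standard library are available. Lean on these libraries where they do the work, as an engineer would, in place of code of your own. Each camera call takes 0.05 s, during which the arm holds its last target. There are 200 camera calls.

## Task

Get the power brick, the label carton and the phone all standing in the slanted wooden dock, each in the bay it fits: the brick goes only into the widest bay, the carton into the medium one, the phone into the narrow one, so first move over whatever is standing in the wrong bay. Each must be right down on the floor of its bay, lengthwise up and about midway between the block's two sides; leave the stapler and the roll of tape where they are.

Things in the scene. Friction and masses are not known exactly. Their poses are not given: they have to be found in the camera images.
- dock: the dock's aluminium tray, fixed, 187 (x) x 92 (y) mm, 4 mm thick, end lips 24 mm high; origin under its centre on the desk, x along the row of blocks (to the back and right), z up. Three blocks stand on it: the wide one at x = -56 mm (the end towards the robot's left), the other two at +6 and +62 mm, in an order that varies. The big monitor (its left edge at x 0.32, y 0.34 m, from 0.21 to 0.53 m high) is at the right, a 300 mm partition behind (x above 0.53 m).
- bay_narrow_floor (a point): wooden block 56 (x) x 84 (y) x 48 mm high, fixed on the tray, with one slanted slot 13.5 mm wide open at both sides. Point: middle of the slot's floor. z runs up the slot (leaning 25 deg from vertical towards the block's -x), x across it, y along it. Walls at x = -6.75 mm (44 mm tall along z; things lean on it) and +6.75 mm (38 mm tall), square to the floor. Only the phone fits.
- bay_medium_floor (a point): wooden block 56 (x) x 84 (y) x 48 mm high, fixed on the tray, with one slanted slot 27 mm wide open at both sides. Point: middle of the slot's floor. z runs up the slot (leaning 25 deg from vertical towards the block's -x), x across it, y along it. Walls at x = -13.5 mm (44 mm tall along z; things lean on it) and +13.5 mm (32 mm tall), square to the floor. The carton fits; the phone would stand in it too; the brick does not fit.
- bay_wide_floor (a point): wooden block 68 (x) x 84 (y) x 48 mm high, fixed on the tray, with one slanted slot 35 mm wide open at both sides. Point: middle of the slot's floor. z runs up the slot (leaning 25 deg from vertical towards the block's -x), x across it, y along it. Walls at x = -17.5 mm (44 mm tall along z; things lean on it) and +17.5 mm (28 mm tall), square to the floor. The brick fits; carton and phone would stand in it too.
- phone_centre (a point): the phone in its soft black case, 10 mm thick (its x) by 80 mm wide (its y) by 166 mm long (its z), 0.22 kg; this is its centre. It starts standing lengthwise up in a bay, leaning on the bay's -x wall (by up to 10 deg more than the slot).
- carton_centre (a point): the flat carton of labels, 22 mm thick (its x) by 90 mm wide (its y) by 130 mm long (its z), about 0.12 kg; this is its centre. It starts standing lengthwise up in the medium or wide bay, leaning on its -x wall.
- brick_centre (a point): the black laptop power brick, 30 mm thick (its x) by 50 mm wide (its y) by 112 mm long (its z), about 0.21 kg; this is its centre. It starts standing upright on its end on the desk left of the dock, between the partition and a box file 120 mm high (x below 0.34, y above 0.48 m).
- stapler_centre (a point): bystander: the stapler lying in front of the dock, 125 x 30 x 43 mm; its centre, x along it, z up.
- tape_centre (a point): bystander: the roll of clear tape lying flat behind the monitor stand, right of the dock, 53 mm across, 18 mm high; its centre, z up.
- phone: the same phone; origin at the middle of one lower edge. Use phone_centre.
- carton: the same carton; origin at the middle of one lower edge. Use carton_centre.
- brick: the same brick; origin at the middle of one lower edge. Use brick_centre.
There are look-alikes about, which are no part of the job. What is shaped like the brick but red or yellow is not meant.

How it is judged:
By the outcome, as a careful person would: the job done as asked, in the order asked, and still so for the second after the job is handed in, with the robot touching nothing.
It also fails if it takes over 72 s, if anything falls off the work surface, if the arm or the gripper's body presses on something with over 40 N, if the wrist force passes 120 N, or if a joint passes its speed limit or range.

## Working session

There is one attempt and no reset: what is moved stays moved. The work goes in short steps, each a Python script; the robot and the scene stay as the last script left them, time stands still between calls to the robot, and variables do not carry over. Pictures are saved under pics/ and viewed, at most 10 in all, crops included, and the job is handed in when it is done.

```bash
mkdir -p pics
python3 - <<'E'
from bench import robot
import cv2,numpy as np
for n in ["scene","top","wrist"]:
    d=robot.get_image(n); cv2.imwrite(f"pics/{n}0.png",cv2.resize(d["img"],(800,600),interpolation=cv2.INTER_CUBIC))
    cv2.imwrite(f"pics/{n}0_raw.png",d["img"])
    print(n,d["fovy"],d["cx"],d["cy"],d["eye"],d["orientation"])
print(robot.current_t())
E
```

```text
scene 52.05527990419223 255.24066620596525 188.82861806531372 [-254.42862206  375.17427568  479.54375961] [-2.04607671  0.011583   -1.47418724]
top 54.90003713178755 253.52570812165118 191.47544593519996 [289.9990262  479.36779096 917.74377751] [-2.9095618   0.00448783 -1.76023753]
wrist 62.20425884914279 253.25624213425348 189.1336287675299 [176.71202319 524.10211777 383.42447438] [2.89903887e+00 1.42009172e-03 1.12782182e+00]
0.15
```

View pics/scene0.png

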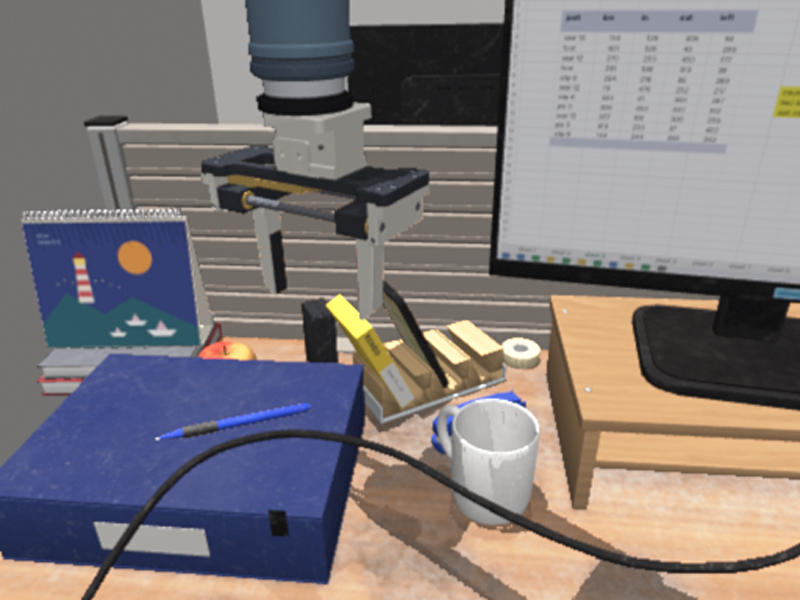

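View pics/top0.png

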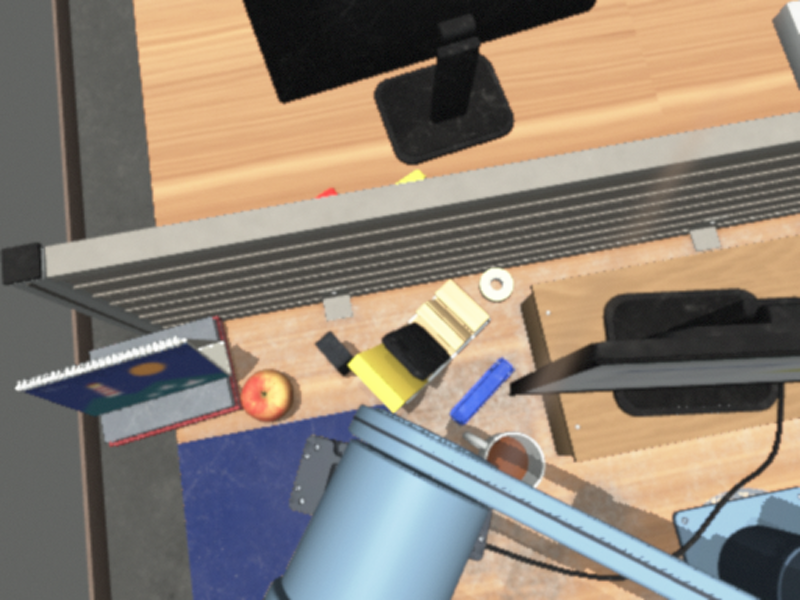

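The scene shows the yellow carton in the wide bay (near 375,345) and the phone in the middle block (415,330). The upright black brick is at (320,330), left of the dock. The top view shows the same, with the brick at (335,352), the far block empty (455,310), and the stapler (480,390) and tape (497,285) clear.

Run:
```python
import cv2,numpy as np
t=cv2.imread("pics/top0_raw.png")[165:275,190:340]; cv2.imwrite("pics/topcrop.png",cv2.resize(t,(750,550),interpolation=cv2.INTER_CUBIC))
```

```text
(no output)
```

View pics/topcrop.png

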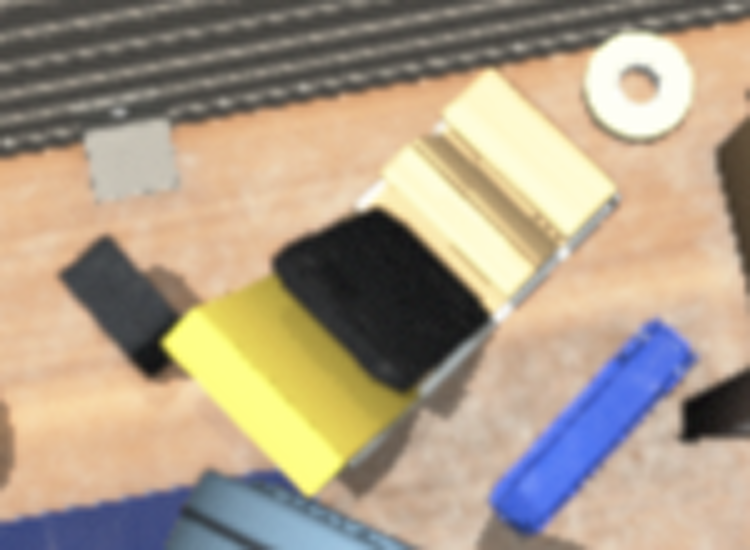

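View pics/wrist0.png

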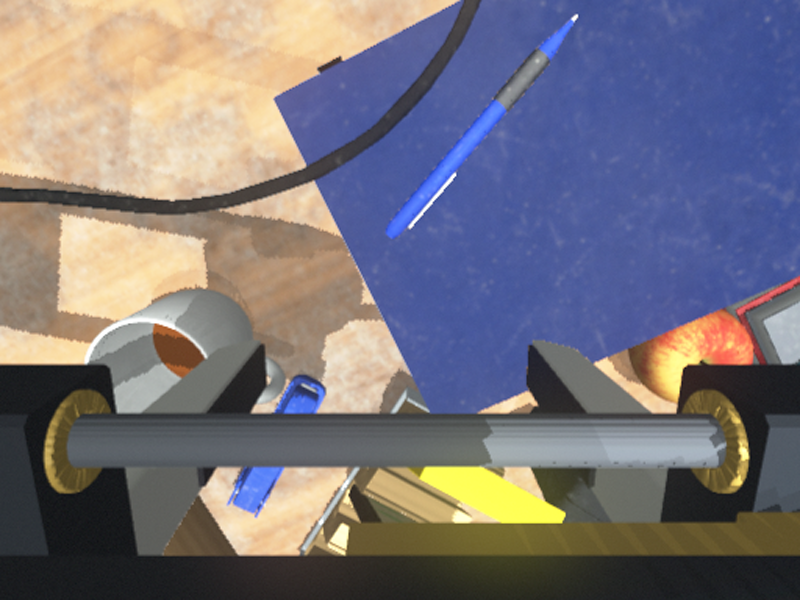

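The crop shows the dock's far corners at crop (490,70) and (618,198), and what looks like a narrow slot in the far block at about (485,185). The wrist view has the dock hidden behind the fingers. I'll estimate the dock pose, then swing the wrist camera over it.

```bash
cat > h.py <<'E'
import cv2,numpy as np
from scipy.spatial.transform import Rotation as Ro
from bench import robot
def rot(o): return Ro.from_euler('xyz',o).as_matrix()
def ray(d,uv):
    f=192/np.tan(np.radians(d["fovy"])/2)
    v=np.array([(uv[0]-d["cx"])/f,(uv[1]-d["cy"])/f,1.]); v=rot(d["orientation"])@v
    return np.array(d["eye"]),v/np.linalg.norm(v)
def hit(d,uv,z):
    e,v=ray(d,uv); return e+v*(z-e[2])/v[2]
def proj(d,p):
    f=192/np.tan(np.radians(d["fovy"])/2)
    c=rot(d["orientation"]).T@(np.array(p)-d["eye"]); return c[:2]/c[2]*f+[d["cx"],d["cy"]]
def tri(d1,u1,d2,u2):
    e1,v1=ray(d1,u1); e2,v2=ray(d2,u2)
    s=np.linalg.lstsq(np.c_[v1,-v2],e2-e1,rcond=None)[0]
    a,b=e1+v1*s[0],e2+v2*s[1]; return (a+b)/2,np.linalg.norm(a-b)
def snap(cam,name,k=1.5625):
    d=robot.get_image(cam); np.save(f"pics/{name}.npy",d,allow_pickle=True)
    cv2.imwrite(f"pics/{name}.png",cv2.resize(d["img"],None,fx=k,fy=k,interpolation=cv2.INTER_CUBIC)); return d
def load(name): return np.load(f"pics/{name}.npy",allow_pickle=True).item()
E
python3 - <<'E'
from h import *
d=robot.get_image("top")
c=lambda x,y:(x/5+190,y/5+165)
for n,p,z in [("A",(490,70),52),("B",(618,198),52),("brick1",(105,237),112),("brick2",(62,272),112),("brick4",(140,350),112),("cart1",(165,342),120),("cart2",(310,492),120)]:
    print(n,hit(d,c(*p),z).round(1))
print(robot.current_eef_rot())
R=rot(robot.current_eef_rot())@Ro.from_euler('z',np.pi).as_matrix()
o=Ro.from_matrix(R).as_euler('xyz')
for p in [(330,500,330),(310,510,300)]:
    q=robot.inverse_kinematics(p,o)
    print(q)
    if q is not None:
        robot.move_ptp(p,o); snap("wrist","w1"); break
print(robot.current_t())
E
```

```text
A [506.3 356.7  52. ]
B [432.9 310.   52. ]
brick1 [448.8 548.4 112. ]
brick2 [436.9 569.5 112. ]
brick4 [396.6 541.5 112. ]
cart1 [396.9 529.7 120. ]
cart2 [322.5 480.1 120. ]
[-3.14051951e+00 -2.21924557e-04  2.69981548e+00]
[ 8.01487090e-01  3.04880508e-01  1.20602125e+00 -1.35363825e-04
  1.63177839e+00  2.81405229e+00]
2.8
```

View pics/w1.png

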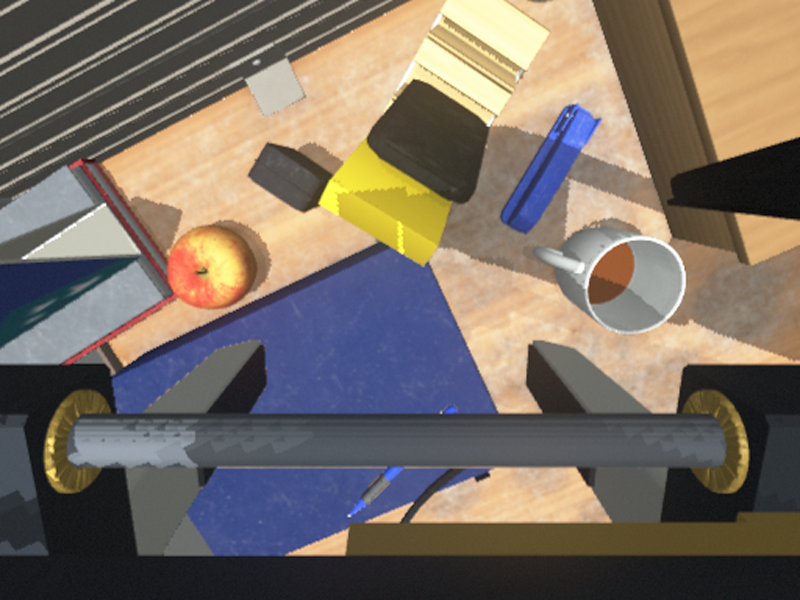

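The wrist view shows the brick at (290,178), carton (390,205), phone (430,140), and the far block's slot at (470,55). I'll take one closer view for precise edges.

Run:
```python
from h import *
o=robot.current_eef_rot()
robot.move_linear((375,420,290),None,250)
d=snap("wrist","w2")
print(d["eye"],robot.current_t())
for p in [(506,357,52),(433,310,52),(421,409,52),(440,550,112),(340,480,120)]: print(proj(d,p).round())
crop=d["img"][0:235,130:442]; cv2.imwrite("pics/w2c.png",cv2.resize(crop,None,fx=2.5,fy=2.5,interpolation=cv2.INTER_CUBIC))
```

```text
[437.0718499  389.97378822 455.46813868] 3.4
[253.  43.]
[314.  84.]
[245. 129.]
[120. 172.]
[218. 226.]
```

View pics/w2c.png

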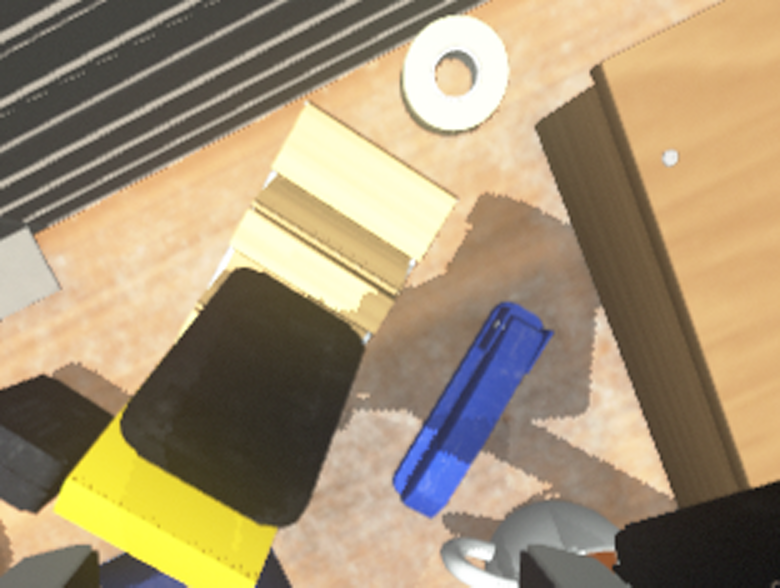

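The crop shows the far block's corners at (307,101) and (457,197), its slot band between about (275,175) and (255,207), then more wood before the phone. Now I'll measure along the dock.

```bash
cat >> h.py <<'E'
def dockpose():
    d=load("w2"); c=lambda x,y:(x/2.5+130,y/2.5)
    A=hit(d,c(307,101),52); B=hit(d,c(457,197),52)
    y=(A-B)/np.linalg.norm(A-B); x=np.array([y[1],-y[0],0])
    o=(A+B)/2-90*x; o[2]=0
    return o,np.c_[x,y,[0,0,1]]
E
python3 - <<'E'
from h import *
d=load("w2"); d1=load("w1"); c=lambda x,y:(x/2.5+130,y/2.5); c1=lambda x,y:(x/1.5625,y/1.5625)
o,R=dockpose(); print(o,np.degrees(np.arctan2(R[1,0],R[0,0])))
A=hit(d,c(307,101),52); B=hit(d,c(457,197),52); print(A,B,np.linalg.norm(A-B))
for p in [(275,173),(412,263),(255,207),(408,292),(235,242),(380,333)]:
    print(p,(R.T@(hit(d,c(*p),52)-o)).round(1))
# profile along dock x at several y, z=52
g=cv2.cvtColor(d["img"],cv2.COLOR_BGR2GRAY)
for y in(20,0,-15):
    print(y,[int(cv2.getRectSubPix(g,(1,1),tuple(map(float,proj(d,o+R@[x,y,52]))))[0,0]) for x in range(20,96,2)])
# triangulate tops (w1 vs w2)
for n,u1,u2 in [("phoneL",(383,100),(215,290)),]: pass
P=lambda a,b:tri(d1,c1(*a),d,c(*b))
for n,a,b in [("A",(443,0),(307,101)),("B",(549,36),(457,197)),("cart top-left corner",(319,203),(57,512)),("cart right-back",(0,0),(0,0))]:
    X,e=P(a,b); print(n,X.round(1),round(e,1),"dock",(R.T@(X-o)).round(1))
E
```

```text
[423.25915293 407.44875332   0.        ] -56.02045828633109
[508.30608464 356.23597781  52.        ] [438.81365385 309.39883506  52.        ] 83.80283931906594
(275, 173) [54.9 38.9 52. ]
(412, 263) [ 53.  -39.7  52. ]
(255, 207) [36.6 39.5 52. ]
(408, 292) [ 40.3 -45.4  52. ]
(235, 242) [17.5 39.9 52. ]
(380, 333) [ 16.3 -44.1  52. ]
20 [248, 248, 249, 250, 251, 251, 250, 221, 160, 222, 173, 193, 195, 193, 182, 176, 171, 174, 232, 250, 250, 251, 250, 249, 249, 246, 247, 249, 249, 249, 249, 249, 249, 246, 245, 185, 207, 213]
0 [249, 249, 250, 249, 249, 250, 250, 205, 170, 219, 178, 194, 197, 193, 183, 178, 172, 171, 232, 250, 250, 251, 251, 250, 249, 248, 249, 249, 249, 249, 249, 250, 250, 248, 244, 179, 209, 218]
-15 [249, 249, 250, 250, 250, 250, 249, 179, 169, 219, 181, 194, 197, 192, 184, 177, 170, 170, 230, 250, 251, 251, 250, 250, 249, 248, 249, 250, 249, 249, 249, 250, 250, 248, 246, 178, 216, 217]
A [ 540.8  340.1 -136.5] 1.7 dock [ 121.5   59.8 -136.5]
B [437.9 304.5  30.7] 2.3 dock [ 93.5 -45.4  30.7]
cart top-left corner [394.7 529.5 129. ] 1.5 dock [-117.2   44.6  129. ]
cart right-back [302.6 355.1 704.1] 60.7 dock [ -24.  -129.3  704.1]
```

```bash
cat >> h.py <<'E'
def tilt(th,s=1):
    "tool pointing down the slot leaning th deg towards dock -x; closes across the slot. s flips"
    o,R=dockpose(); t=np.radians(th)
    z=R@[np.sin(t),0,-np.cos(t)]; y=s*(R@[np.cos(t),0,np.sin(t)])
    return Ro.from_matrix(np.c_[np.cross(y,z),y,z]).as_euler('xyz')
def W(p): o,R=dockpose(); return o+R@np.array(p,float)
def D(p): o,R=dockpose(); return R.T@(np.array(p)-o)
def U(th): t=np.radians(th); return np.array([-np.sin(t),0,np.cos(t)])
E
python3 - <<'E'
from h import *
d=load("w2"); d1=load("w1"); c=lambda x,y:(x/2.5+130,y/2.5); c1=lambda x,y:(x/1.5625,y/1.5625)
for n,a,b in [("phone top mid",(418,172),(206,474)),("ph topL",(370,138),(122,422)),("ph topR",(466,201),(290,526)),("brick top a",(270,144),(43,377)),("brick top b",(331,172),(113,415))]:
    X,e=tri(d1,c1(*a),d,c(*b)); print(n,"dock",D(X).round(1),X.round(1),round(e,1))
print(robot.current_contact_force(),robot.current_qpos().round(3))
for s in(1,-1):
  for nm,p,th in [("phone now",(-50,0,140),30),("ph narrow",np.array([64,0,15])+134*U(25),25),("cart",np.array([-45,0,20])+100*U(25),25),("brick",np.array([-45,0,20])+80*U(25),25),("tooldown",(-50,0,140),0)]:
    q=robot.inverse_kinematics(W(p),tilt(th,s)); print(s,nm,W(p).round(),None if q is None else np.round(q,2))
E
```

```text
phone top mid dock [-62.4  -3.3 156.5] [385.6 457.3 156.5] 1.4
ph topL dock [-60.   34.2 158.9] [418.  476.3 158.9] 0.7
ph topR dock [-62.3 -40.5 162.6] [354.9 436.4 162.6] 0.2
brick top a dock [-109.2  117.4  -15. ] [459.5 563.6 -15. ] 21.4
brick top b dock [-101.7   59.8    4.6] [416.1 525.2   4.6] 3.8
[ 0.38415419 -0.30336415  0.09551161] [ 0.644  0.246  1.378 -0.     1.518  2.657]
1 phone now [395. 449. 140.] [ 0.95  0.57  1.39 -0.49  1.41  2.07]
1 ph narrow [427. 401. 136.] [ 0.82  0.49  1.48 -0.44  1.3   1.95]
1 cart [374. 480. 111.] [ 0.96  0.59  1.39 -0.42  1.35  2.07]
1 brick [379. 473.  93.] [ 0.95  0.6   1.42 -0.42  1.31  2.08]
1 tooldown [395. 449. 140.] [ 0.66  0.4   1.53 -0.    1.21  1.64]
-1 phone now [395. 449. 140.] [ 0.95  0.57  1.39 -0.49  1.41 -1.08]
-1 ph narrow [427. 401. 136.] [ 0.82  0.49  1.48 -0.44  1.3  -1.19]
-1 cart [374. 480. 111.] [ 0.96  0.59  1.39 -0.42  1.35 -1.07]
-1 brick [379. 473.  93.] [ 0.95  0.6   1.42 -0.42  1.31 -1.06]
-1 tooldown [395. 449. 140.] [ 0.66  0.4   1.53 -0.    1.21 -1.5 ]
```

Run:
```python
from h import *
th=27; g=np.array([-45.5,-3,132]); o=tilt(th)
robot.move_gripper(0.45)
robot.move_ptp(W(g+75*U(th)),o)
print(robot.current_t(),robot.current_gripper_width(),robot.current_contact_force().round(2))
ims=[cv2.resize(snap(n,"a_"+n)["img"],(400,300)) for n in("top","scene")]
w=load("w2"); d=snap("wrist","a_wrist")
w=cv2.resize(d["img"],(400,300))
print(proj(d,W(g)),proj(d,W((-61,-3,160))))
c=np.vstack([np.hstack(ims),np.hstack([w,cv2.resize(d["img"][150:384,100:412],(400,300))])])
cv2.imwrite("pics/a.png",c)
```

```text
5.0167 0.45419541901942234 [-0.19 -0.41  0.15]
[249.26089564 199.04555971] [246.99365837 211.60442667]
```

View pics/a.png

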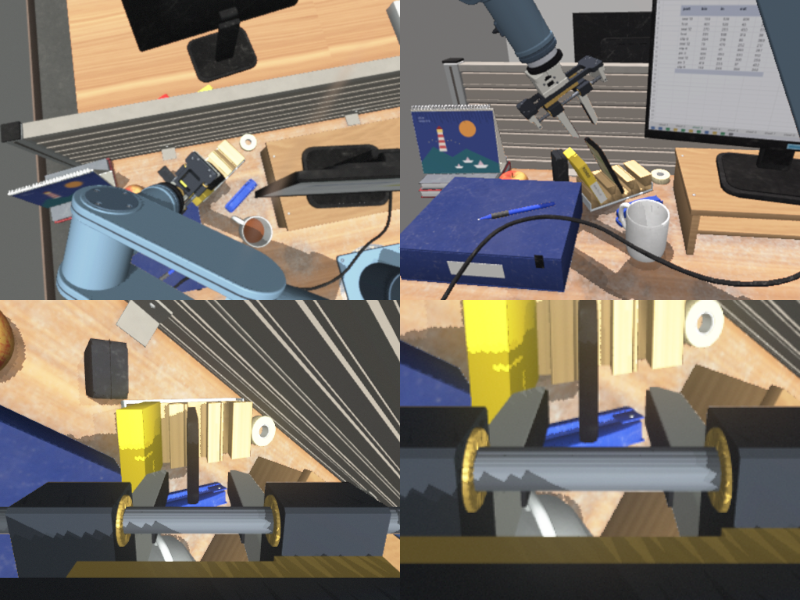

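The tile shows the arm clear of the monitor (top). The wrist view has the phone edge-on at (193,455), centred between the fingers. Grasping it now.

Run:
```python
from h import *
th=27; g=np.array([-45.5,-3,132]); o=tilt(th)
print(robot.move_linear(W(g),o,120,f_stop=8)); print(D(robot.current_tcp_pos()).round(1))
robot.move_gripper(0.0); print(robot.current_gripper_width()*93,robot.current_finger_force(),robot.current_contact_force().round(1))
robot.move_linear(W(g+70*U(th)),o,120)
print(robot.current_gripper_width()*93,robot.current_contact_force().round(2))
f=np.array([64,0,15.]); p=f+(134+58)*U(25)   # above narrow, bottom 58 up the slot
robot.move_linear(W(p),tilt(25),120); robot.sleep(.2)
d=snap("wrist","b"); print(robot.current_t())
g=cv2.cvtColor(d["img"],cv2.COLOR_BGR2GRAY)
for y in(25,36):
    print(y,[int(cv2.getRectSubPix(g,(1,1),tuple(map(float,proj(d,W([x,y,52])))))[0,0]) for x in range(-24,96,2)])
cv2.imwrite("pics/b_c.png",cv2.resize(d["img"][80:384,60:452],None,fx=1.95,fy=1.95,interpolation=cv2.INTER_CUBIC))
```

```text
False
[-45.5  -2.4 132.9]
10.079405083316287 29.983182549476624 [-1.9  2.4  1.2]
9.987612796264493 [-0.24  0.29 -2.64]
8.1917
25 [249, 211, 191, 237, 151, 158, 148, 132, 158, 170, 176, 178, 178, 173, 172, 171, 170, 178, 193, 166, 188, 182, 174, 173, 175, 181, 185, 183, 181, 137, 156, 148, 78, 77, 78, 78, 79, 79, 80, 86, 210, 250, 251, 251, 251, 250, 249, 247, 248, 249, 249, 249, 249, 249, 249, 246, 244, 195, 224, 225]
36 [252, 234, 196, 245, 157, 169, 161, 155, 228, 247, 249, 249, 249, 244, 243, 242, 211, 176, 194, 207, 252, 251, 249, 249, 249, 249, 248, 249, 249, 189, 184, 226, 146, 152, 119, 118, 115, 110, 107, 119, 237, 250, 251, 251, 251, 250, 249, 247, 248, 249, 249, 248, 249, 249, 249, 246, 241, 197, 204, 206]
```

View pics/b_c.png

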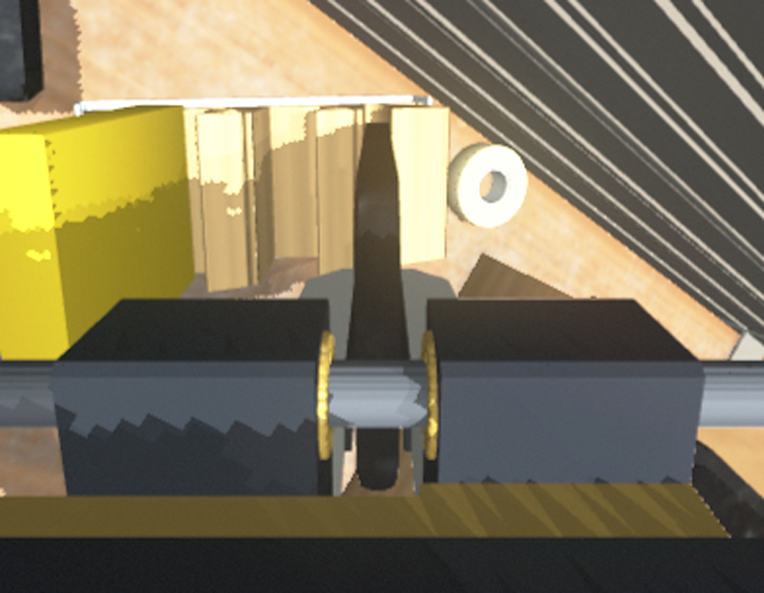

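The phone hangs edge-on at (377,200), centred over the narrow slot, whose edges are at about 355 and 392. Inserting it.

Run:
```python
from h import *
f=np.array([64.3,0,15.]); o=tilt(25); u=U(25)
robot.move_linear(W(f+(134+44)*u),o,100)
print(robot.current_contact_force().round(1))
r=robot.move_linear(W(f+(134-6)*u),o,60,f_stop=8)
p=D(robot.current_tcp_pos()); print(r,p.round(1),"depth along u",((p-f)@u).round(1),((p-f)@[np.cos(.436),0,np.sin(.436)]).round(1),robot.current_contact_force().round(1))
d=snap("wrist","c1");print(robot.current_t())
```

```text
[ 0.3 -0.1 -1.4]
True [  9.6  -0.9 131.8] depth along u 128.9 -0.2 [-2.3  1.8  4.4]
9.3
```

Run:
```python
from h import *
o=tilt(25); u=U(25)
p=D(robot.current_tcp_pos())
robot.move_gripper(0.3); robot.sleep(.1)
robot.move_linear(W(p+75*u),o,200)
# go view carton: TCP above carton in wide bay
cf=np.array([-50.5,0,19.5]); cc=cf+np.array([-6.5*np.cos(.436),0,-6.5*np.sin(.436)])
pc=cc+(130-35)*u
robot.move_gripper(0.6)
robot.move_linear(W(pc+95*u),o,250); robot.sleep(.15)
d=snap("wrist","c2"); print(robot.current_t(),proj(d,W(cc+130*u)))
t=cv2.resize(robot.get_image("top")["img"][165:275,190:340],(382,280),interpolation=cv2.INTER_CUBIC)
s=snap("scene","c2s")["img"][150:290,190:350]; s=cv2.resize(s,(318,280),interpolation=cv2.INTER_CUBIC)
w=cv2.resize(d["img"][60:310,0:470],(600,319),interpolation=cv2.INTER_CUBIC)
c=np.zeros((600,700,3),np.uint8); c[:280,:382]=t; c[:280,382:700]=s; c[280:599,:600]=w
cv2.imwrite("pics/c2t.png",c)
```

```text
11.95 [248.96180566 204.1028317 ]
```

View pics/c2t.png

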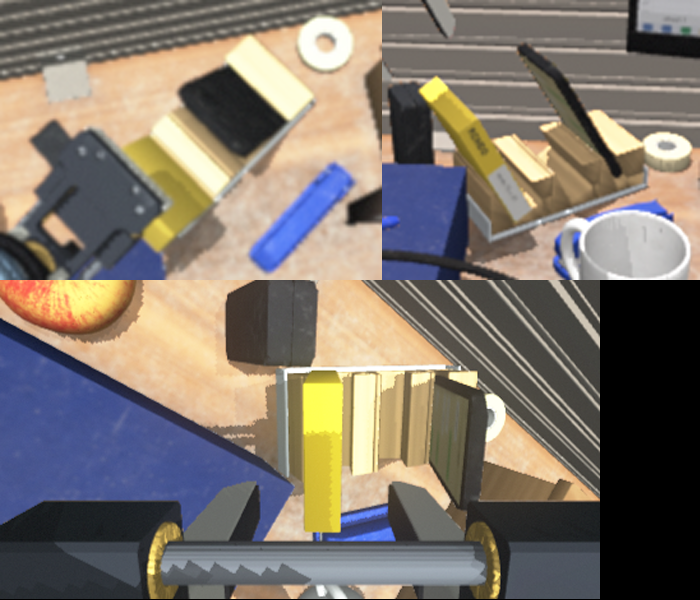

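The phone stands in the narrow bay. The carton is edge-on at (322,450), centred between the fingers. Grasping it and hovering over the medium bay.

Run:
```python
from h import *
def prof(d,y,xs):
    g=cv2.cvtColor(d["img"],cv2.COLOR_BGR2GRAY)
    print(y,[(int(x),int(cv2.getRectSubPix(g,(1,1),tuple(map(float,proj(d,W([x,y,52])))))[0,0])) for x in xs])
d=load("c2")
for y in(36,25): prof(d,y,range(-26,28,2))
o=tilt(25); u=U(25); v=np.array([np.cos(.436),0,np.sin(.436)])
pc=np.array([-50.5,0,19.5])-6.5*v+95*u
print(robot.move_linear(W(pc),o,150,f_stop=8),D(robot.current_tcp_pos()).round(1))
robot.move_gripper(0.0); print(robot.current_gripper_width()*93,robot.current_contact_force().round(1))
robot.move_linear(W(pc+75*u),o,150)
f=np.array([14.3,0,17.8])
robot.move_linear(W(f+(95+56)*u),o,150); robot.sleep(.2)
d=snap("wrist","e"); print(robot.current_t(),robot.current_gripper_width()*93,robot.current_contact_force().round(1))
for y in (36,25): prof(d,y,range(-26,50,2))
# carton yellow extent in image + ray hits on the plane of its bottom end
hsv=cv2.cvtColor(d["img"],cv2.COLOR_BGR2HSV); m=cv2.inRange(hsv,(22,120,60),(36,255,255)); m[240:]=0
ys,xs=np.where(m); print(xs.min(),xs.max(),ys.min(),ys.max())
for r in range(ys.min(),ys.min()+60,6): k=xs[ys==r]; print(r,k.min(),k.max(),end=' | ')
b=f+56*u
for s in(-11,11): print("pred bottom corner",proj(d,W(b+s*v+[0,45,0])).round(1))
```

```text
36 [(-26, 249), (-24, 248), (-22, 193), (-20, 228), (-18, 234), (-16, 238), (-14, 247), (-12, 244), (-10, 241), (-8, 240), (-6, 240), (-4, 212), (-2, 170), (0, 182), (2, 186), (4, 181), (6, 145), (8, 103), (10, 104), (12, 113), (14, 215), (16, 250), (18, 248), (20, 246), (22, 245), (24, 245), (26, 246)]
25 [(-26, 249), (-24, 247), (-22, 177), (-20, 213), (-18, 226), (-16, 167), (-14, 176), (-12, 174), (-10, 169), (-8, 167), (-6, 164), (-4, 165), (-2, 170), (0, 184), (2, 187), (4, 184), (6, 139), (8, 104), (10, 103), (12, 101), (14, 141), (16, 177), (18, 172), (20, 165), (22, 164), (24, 166), (26, 171)]
False [-96.8   0.6 103.7]
22.2637802340446 [ 1.3 -3.6  2.9]
15.0667 21.709809606783658 [ 1.5  0.5 -0.4]
36 [(-26, 178), (-24, 179), (-22, 146), (-20, 147), (-18, 149), (-16, 138), (-14, 137), (-12, 138), (-10, 138), (-8, 138), (-6, 138), (-4, 138), (-2, 139), (0, 139), (2, 140), (4, 140), (6, 141), (8, 142), (10, 143), (12, 144), (14, 145), (16, 198), (18, 247), (20, 246), (22, 245), (24, 246), (26, 246), (28, 246), (30, 238), (32, 184), (34, 132), (36, 155), (38, 210), (40, 89), (42, 69), (44, 68), (46, 68), (48, 66)]
25 [(-26, 180), (-24, 193), (-22, 195), (-20, 189), (-18, 183), (-16, 178), (-14, 173), (-12, 169), (-10, 151), (-8, 163), (-6, 164), (-4, 165), (-2, 167), (0, 160), (2, 168), (4, 170), (6, 170), (8, 170), (10, 170), (12, 172), (14, 172), (16, 172), (18, 173), (20, 173), (22, 173), (24, 169), (26, 175), (28, 178), (30, 175), (32, 170), (34, 132), (36, 156), (38, 150), (40, 102), (42, 91), (44, 73), (46, 72), (48, 72)]
227 309 138 239
138 241 268 | 144 237 299 | 150 233 304 | 156 230 308 | 162 227 303 | 168 227 301 | 174 227 301 | 180 227 301 | 186 227 300 | 192 227 300 | pred bottom corner [239.1 138.3]
pred bottom corner [266.2 138.3]
```

Run:
```python
from h import *
o=tilt(25); u=U(25); v=np.array([np.cos(.436),0,np.sin(.436)])
f=np.array([13.6,-0.5,17.8])
robot.move_linear(W(f+(95+44)*u),o,100)
r=robot.move_linear(W(f+(95-5)*u),o,60,f_stop=8)
p=D(robot.current_tcp_pos()); print(r,p.round(1),"along",((p-f)@u).round(1),"across",((p-f)@v).round(1),robot.current_contact_force().round(1),robot.current_t())
```

```text
True [-26.7  -1.  104.3] along 95.4 across -0.0 [-0.1  1.4  2.7] 16.0167
```

Run:
```python
from h import *
o=tilt(25); u=U(25)
p=D(robot.current_tcp_pos())
robot.move_gripper(0.45); robot.sleep(.1)
robot.move_linear(W(p+90*u),o,200)
robot.move_ptp((373,511,240),tilt(0)); robot.sleep(.15)
d=snap("wrist","f"); print(robot.current_t())
hsv=cv2.cvtColor(d["img"],cv2.COLOR_BGR2HSV); m=cv2.inRange(hsv,(0,0,0),(180,255,75)); m[225:]=0
m=cv2.morphologyEx(m,cv2.MORPH_OPEN,np.ones((3,3)))
cs,_=cv2.findContours(m,cv2.RETR_EXTERNAL,cv2.CHAIN_APPROX_NONE)
print(proj(d,(423,545,112)))
for c in cs:
    if cv2.contourArea(c)>800:
        r=cv2.minAreaRect(c); b=cv2.boxPoints(r); h=np.array([hit(d,q,112) for q in b])
        print(r,cv2.contourArea(c),"centre",h.mean(0).round(1),"sides",np.linalg.norm(h[1]-h[0]).round(1),np.linalg.norm(h[2]-h[1]).round(1))
        a=cv2.approxPolyDP(c,3,True)[:,0]; print(a.tolist(),[D(hit(d,q,112))[:2].round(1).tolist() for q in a] if len(a)<9 else '')
x,y=map(int,proj(d,(423,545,112)))
g=cv2.cvtColor(d["img"],cv2.COLOR_BGR2GRAY); print(g[max(0,y-66):y+70:6,x-60:x+64:6])
```

```text
17.9583
[250.42067705 115.25870328]
((381.15509033203125, 203.37193298339844), (27.020593643188477, 43.94401931762695), 5.440331935882568) 828.0 centre [424.2 395.9 112. ] sides 43.4 25.6
[[372, 181], [366, 224], [389, 224], [394, 209], [387, 204], [387, 188], [382, 201], [382, 184]] [[-0.6, 16.6], [-2.5, -26.1], [19.8, -26.1], [23.0, -10.9], [15.8, -5.9], [14.1, 9.8], [10.7, -2.9], [9.1, 13.7]]
((453.0782775878906, 109.81050109863281), (153.04173278808594, 10.538477897644043), 37.69424057006836) 1394.5 centre [527.1 396.  112. ] sides 8.2 144.1
[[391, 65], [511, 160], [511, 149], [401, 63]] [[6.4, 118.5], [125.7, 36.3], [123.7, 46.4], [14.8, 120.1]]
((131.8076934814453, 114.0384521484375), (309.800048828125, 34.66876220703125), 33.6900634765625) 2938.5 centre [364.8 624.5 112. ] sides 29.9 259.6
[[11, 16], [0, 47], [256, 207], [256, 198], [49, 63], [12, 51], [23, 21]] [[-311.9, 156.8], [-325.6, 133.1], [-109.1, -8.7], [-109.2, 0.2], [-286.3, 120.4], [-316.1, 129.9], [-302.6, 153.0]]
((489.76226806640625, 13.885250091552734), (86.55293273925781, 38.7951774597168), 39.80556869506836) 
[... 2019 characters left out ...]
6 209 206 213 216 149 123 108  79  81  89 131 254 255 255 255
  255 255 255]
 [205 209 213 211 205 209 210 221 225 230 232 229 227 219 105 188 167 158
  246 249 243]
 [204 204 201 211 208 211 213 206 211 228 228 228 232 223 105 230 167 156
  240 244 231]
 [ 56 176 190 202 204 213 211 213 211 218 223 224 226 226 110 211 168 162
  241 243 170]
 [ 56  55  59 183 191 181 209 215 212 218 185 148 193 187 114 218 166 173
  240 240 169]
 [ 57  55  54  53 155 113 117 118 122 128 130 124 126 133 128 212 139 130
  163 162 169]
 [ 78  55  57  54  54  53 114 119 121 149 122 127 124 119 101 135 123 136
  164 159 164]
 [ 95  93  60  55  54  53  52 108 119 153 119 123 120 119 100 133 123 139
  161 158 161]]
```

```bash
cat >> h.py <<'E'
def prof(d,y,xs):
    g=cv2.cvtColor(d["img"],cv2.COLOR_BGR2GRAY)
    print(y,[(int(x),int(cv2.getRectSubPix(g,(1,1),tuple(map(float,proj(d,W([x,y,52])))))[0,0])) for x in xs])
E
python3 - <<'E'
from h import *
d=load("f")
for y in(36,20): prof(d,y,range(-96,-16,2))
x,y=map(int,proj(d,(423,545,112))); g=cv2.cvtColor(d["img"],cv2.COLOR_BGR2GRAY)
m=np.zeros_like(g); s=np.s_[y-45:y+32,x-35:x+30]; m[s]=(g[s]<118)*255
m=cv2.morphologyEx(m,cv2.MORPH_OPEN,np.ones((7,7)))
c=max(cv2.findContours(m,0,1)[0],key=cv2.contourArea); r=cv2.minAreaRect(c); b=cv2.boxPoints(r)
h=np.array([hit(d,q,112) for q in b]); C=h.mean(0); print(r,C.round(1),[D(q)[:2].round(1).tolist() for q in h])
e=h[1]-h[0] if np.linalg.norm(h[1]-h[0])>np.linalg.norm(h[2]-h[1]) else h[2]-h[1]
print("long dir deg",np.degrees(np.arctan2(e[1],e[0])),"dock y deg",np.degrees(np.arctan2(dockpose()[1][1,1],dockpose()[1][0,1])))
E
```

```text
36 [(-96, 227), (-94, 204), (-92, 254), (-90, 131), (-88, 136), (-86, 170), (-84, 198), (-82, 214), (-80, 163), (-78, 171), (-76, 168), (-74, 163), (-72, 164), (-70, 157), (-68, 192), (-66, 237), (-64, 237), (-62, 240), (-60, 241), (-58, 243), (-56, 243), (-54, 240), (-52, 237), (-50, 231), (-48, 182), (-46, 178), (-44, 172), (-42, 154), (-40, 172), (-38, 159), (-36, 152), (-34, 147), (-32, 152), (-30, 154), (-28, 156), (-26, 159), (-24, 160), (-22, 162), (-20, 164), (-18, 166)]
20 [(-96, 129), (-94, 123), (-92, 245), (-90, 142), (-88, 151), (-86, 156), (-84, 210), (-82, 219), (-80, 171), (-78, 170), (-76, 168), (-74, 162), (-72, 161), (-70, 152), (-68, 194), (-66, 239), (-64, 238), (-62, 239), (-60, 241), (-58, 242), (-56, 242), (-54, 206), (-52, 156), (-50, 161), (-48, 168), (-46, 171), (-44, 182), (-42, 231), (-40, 235), (-38, 235), (-36, 235), (-34, 236), (-32, 235), (-30, 236), (-28, 236), (-26, 236), (-24, 236), (-22, 236), (-20, 236), (-18, 236)]
((248.00872802734375, 111.825439453125), (33.45820236206055, 56.1798210144043), 2.8624050617218018) [423.8 548.2 112. ] [[-132.9, 55.7], [-129.5, 104.0], [-100.5, 102.6], [-102.6, 54.2]]
long dir deg 30.010730325429495 dock y deg 33.97954171366891
```

Run:
```python
from h import *
for n in("a_wrist","c2","b","e"): print(n); prof(load(n),38,range(-60,-16,2))
C=np.array([423.8,548.2]); 
R=Ro.from_euler('z',-3.5,degrees=True).as_matrix()@rot(tilt(0)); o=Ro.from_matrix(R).as_euler('xyz')
robot.move_gripper(0.65)
robot.move_linear((*C,180),o,200)
print(robot.move_linear((*C,77),o,120,f_stop=8),robot.current_tcp_pos().round(1))
robot.move_gripper(0); print(robot.current_gripper_width()*93,robot.current_contact_force().round(1))
z=robot.current_tcp_pos()[2]
robot.move_linear((*C,200),o,150)
u=U(25); f=np.array([-48.5,0,19.5])
robot.move_linear(W(f+(77+58)*u),tilt(25),150); robot.sleep(.2)
d=snap("wrist","g"); print(robot.current_t(),z,robot.current_gripper_width()*93,robot.current_contact_force().round(1))
for y in(38,30,20): prof(d,y,range(-96,-16,2))
v=np.array([np.cos(.436),0,np.sin(.436)])
print([proj(d,W(f+58*u+s*v+[0,25,0])).round(1).tolist() for s in(-15,15)])
q=proj(d,W(f+58*u+[0,25,0])); gr=cv2.cvtColor(d["img"],cv2.COLOR_BGR2GRAY)
for r in range(-15,20,5): print(int(q[1])+r,gr[int(q[1])+r,int(q[0])-40:int(q[0])+42:2])
```

```text
a_wrist
38 [(-60, 170), (-58, 164), (-56, 155), (-54, 157), (-52, 242), (-50, 243), (-48, 225), (-46, 164), (-44, 168), (-42, 204), (-40, 249), (-38, 249), (-36, 250), (-34, 249), (-32, 249), (-30, 248), (-28, 248), (-26, 249), (-24, 249), (-22, 196), (-20, 213), (-18, 225)]
c2
38 [(-60, 188), (-58, 186), (-56, 188), (-54, 214), (-52, 176), (-50, 169), (-48, 170), (-46, 156), (-44, 119), (-42, 216), (-40, 249), (-38, 249), (-36, 249), (-34, 249), (-32, 249), (-30, 248), (-28, 248), (-26, 249), (-24, 249), (-22, 202), (-20, 229), (-18, 231)]
b
38 [(-60, 168), (-58, 164), (-56, 161), (-54, 159), (-52, 153), (-50, 150), (-48, 157), (-46, 245), (-44, 247), (-42, 204), (-40, 250), (-38, 251), (-36, 252), (-34, 251), (-32, 251), (-30, 250), (-28, 251), (-26, 251), (-24, 251), (-22, 230), (-20, 193), (-18, 245)]
e
38 [(-60, 246), (-58, 246), (-56, 239), (-54, 236), (-52, 242), (-50, 243), (-48, 244), (-46, 206), (-44, 166), (-42, 191), (-40, 245), (-38, 238), (-36, 193), (-34, 179), (-32, 176), (-30, 172), (-28, 173), (-26, 178), (-24, 178), (-22, 155), (-20, 148), (-18, 160)]
False [424.3 
[... 2081 characters left out ...]
177 179 183]
167 [244 245 123 121 125 126 124 178 148 126 161 110 110 154 148 151 154 154
 156 164 233 228 165 229 155 157 151 148 147 147 143  92 150 178 182 183
 182 179 176 179 183]
172 [156 174 109 106 109 109 109 137 120 122 150  97  64  63  63  64  63  65
  65  63  64  66  64  67  65  63  66  65  65  66  65  66  75 177 179 182
 181 179 176 179 184]
177 [149 180 108 105 109 109 109 133 123 119 144  62  59  60  61  61  60  62
  62  61  62  62  58  61  62  61  61  62  62  64  62  63  64  74 180 181
 181 179 175 180 183]
182 [144 187 107 100 106 105 107 129 122 111  61  58  59  61  60  59  60  55
  56  59  56  57  58  58  60  61  59  59  59  62  62  64  64  64  78 181
 181 178 174 180 183]
```

Run:
```python
from h import *
o=tilt(25); u=U(25); v=np.array([np.cos(.436),0,np.sin(.436)])
f=np.array([-48.3,-0.5,19.5])
robot.move_linear(W(f+(77+46)*u),o,100)
r=robot.move_linear(W(f+(77-5)*u),o,50,f_stop=8)
p=D(robot.current_tcp_pos()); print(r,p.round(1),"along",((p-f)@u).round(1),"across",((p-f)@v).round(1),robot.current_contact_force().round(1),robot.current_t())
```

```text
True [-81.1  -0.8  89.2] along 77.0 across -0.3 [-1.   2.1  2.3] 23.8333
```

Run:
```python
from h import *
o=tilt(25); u=U(25); p=D(robot.current_tcp_pos())
robot.move_gripper(0.40); robot.sleep(.15)
robot.move_linear(W(p+110*u),o,150)
robot.sleep(.2); d=snap("wrist","z1")
robot.move_ptp((250,470,300),tilt(0)); robot.sleep(.3)
t=snap("top","z_t"); s=snap("scene","z_s"); print(robot.current_t(),robot.current_contact_force().round(2))
c=np.zeros((600,800,3),np.uint8)
c[:290,:400]=cv2.resize(t["img"][165:270,190:335],(400,290),interpolation=cv2.INTER_CUBIC)
c[:290,400:]=cv2.resize(s["img"][150:295,185:385],(400,290),interpolation=cv2.INTER_CUBIC)
c[290:600,:600]=cv2.resize(d["img"][60:300,30:494],(600,310),interpolation=cv2.INTER_CUBIC)
cv2.imwrite("pics/z.png",c)
# end-face corners: predicted +y bottom corner pixels of each at seated pose
```

```text
26.5917 [ 0.08 -0.82  0.99]
```

View pics/z.png

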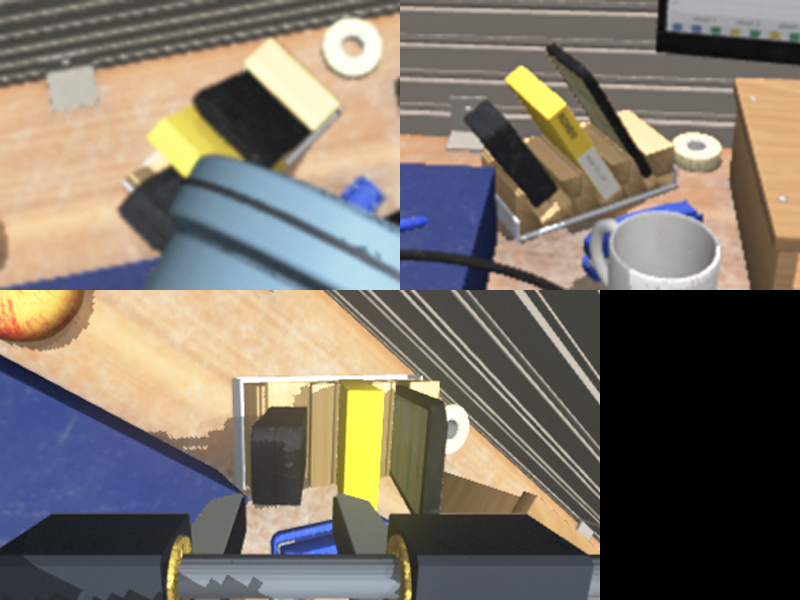

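The final views show the brick (280,455), carton (362,440) and phone (420,450) seated in the wide, medium and narrow bays. All three lean flush on their walls, and the tape and stapler look undisturbed. Handing in.

```bash
python3 -c "
from bench import robot
print(robot.hand_in(), robot.current_t())"
```

```text
the job is handed in; nothing more can be done
the job is handed in; nothing more can be done
```

The phone, carton and brick are standing on the floors of the narrow, medium and wide bays, within about 2 mm of midway by my estimate; I never touched the stapler or tape, and I handed the job in at about 27 s, with no verdict shown.

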